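# Make up two bicycle repair kits

### The job

Make up two repair kits from the parts on the bench. Wheel kit, in the long three-pocket tray: the sprocket cassette in the large end pocket, the wheel hub in the middle pocket and the tall canister in the small end pocket. Crank kit, in the short two-pocket tray: the squat tin in the larger pocket and the bottom-bracket cartridge in the smaller one; everything stands upright and flat on its pocket's floor, and the pedal is not needed, so leave it where it lies.

Things in the scene. Friction and masses are not known exactly. Their poses are not given: they have to be found in the camera images.
- long_tray: Grey tray with three unequal pockets in a row, fixed to the bench: 98 mm (its x) by 236 mm (its y), walls 4 mm thick, 18 mm high, floor 4 mm thick. Pockets are 90 mm wide in x. Along y: small pocket 60 mm long, centre at y = -84 mm; middle 70 mm, centre y = -15 mm; large 90 mm, centre y = +69 mm. Origin: centre of underside; z up.
- short_tray: Grey tray with two unequal pockets, fixed to the bench: 88 mm (its x) by 144 mm (its y), walls 4 mm thick, 18 mm high, floor 4 mm thick. Pockets are 80 mm wide in x. Along y: smaller pocket 56 mm long, centre at y = -40 mm; larger 76 mm, centre y = +30 mm. Origin: centre of underside; z up.
- rack: Low plywood rack fixed to the bench, 110 mm deep (its x), 240 wide (its y). Deck 50 mm over the bench. Along its front edge (-x, towards the robot) a dark steel retaining rail rises to 75 mm, at the back a board to 92 mm, both 6 mm thick; ends and top open. Canister and tin stand on the deck about 110 mm apart along y, either way round. Origin: centre of underside; z up.
- cassette: Bicycle sprocket cassette flat on the bench: stepped cone of steel toothed discs (72 mm across at the bottom, 50 mm at 28 mm height) with a plain aluminium sleeve on top, 40 mm diameter, from 30 to 62 mm height, to grip. About 0.3 kg. Origin: centre of its underside; z up its axis. Round: yaw does not matter.
- hub: Aluminium wheel hub standing on end: two 50 mm flanges on a 26 mm barrel; lower flange 0 to 10 mm height, upper (grip this) 48 to 60 mm, with a ring of small dark holes; then a 24 mm dark nut to 67 mm and a 10 mm axle to 84 mm. About 0.22 kg. Origin: centre of its underside; z up its axis. Round: yaw does not matter.
- bracket: Bottom-bracket cartridge standing on end: plain dark steel cylinder of 36 mm diameter from 8 to 68 mm height on a 40 mm aluminium collar, with a 13 mm square bright spindle on top to 85 mm height. About 0.25 kg. Origin: centre of its underside; z up its axis. Round: yaw does not matter.
- canister: Tall closed aluminium canister with a black lid of the same diameter: 40 mm diameter, 72 mm high, standing on the rack. About 0.18 kg. Origin: centre of its underside; z up its axis. Round: yaw does not matter.
- tin: Squat closed metal tin, no black on it: 54 mm diameter, 52 mm high, standing on the rack. About 0.2 kg. Origin: centre of its underside; z up its axis. Round: yaw does not matter.
- pedal: Black bicycle pedal with orange reflectors lying among the stock, about 106 by 61 mm, 22 mm high. Not needed. Origin: centre of its underside; x along its axle.
Things that resemble listed ones, but are neither listed nor needed, are in the scene too. What is shaped like the canister but purple or turquoise is not meant.

How it is judged:
By the outcome, as a careful person would: the job done as asked, in the order asked, and still so for the second after the job is handed in, with the robot touching nothing.
It also fails if it takes over 115 s, if anything falls off the work surface, if the arm or the gripper's body presses on something with over 40 N, if the wrist force passes 120 N, or if a joint passes its speed limit or range.

### The arm

A 7-joint arm with a two-finger parallel gripper is mounted at the origin on the work surface. World frame = base frame: x ahead of the robot, y to its left, z up, the work surface at z = 0. Lengths are in m, angles in rad, forces in N, time in s.
With the tool pointing down it reaches from about 0.4 to 0.75 m from the base axis. Payload 19.5 kg.
Tool frame: the origin (TCP) lies midway between the tips of the shut fingers; the grasp point (between the pads) lies behind it (arm.grip_point_offset is the x of the grasp point in the tool frame, in m); x points along the fingers, z is the direction in which the jaws open and shut, and the axes are right-handed (so a half turn about x gives the same grasp; the last joint's range is limited). The gripper opens to 85 mm and grips with 20 to 120 N. Pads are 22 mm wide; open, the fingers measure 114 mm over their backs; the gripper's body (76 mm by 85 mm) begins 54 mm behind the grasp point. The pads swing forward as they close: fully open they stand 13 mm farther back than shut.
Start: joints at [1.252, 0.707, -0.028, 1.485, 0.022, 0.951, -0.075], TCP at [0.157, -0.553, 0.231] pointing down, gripper open.
Joint ranges: [-2.71, 2.71], [-0.32, 2.16], [-1.57, 1.52], [0, 2.45], [-1.46, 4.6], [0, 2.02], [-2.83, 2.83]. Speed limits (rad/s): [1.89, 1.89, 2.57, 2.57, 3.01, 3.01, 3.01].

### API

Orientations are given as a unit quaternion [x, y, z, w].
In Python, from plant import arm gives the robot as it stands. The module is installed in compiled form; this text tells all that it offers.
- The arm moves only by the shell command python3 -m creep 'ROWS'. ROWS is JSON, one flat list of numbers, 5 for each row, row after row: the shift along the tool's x, y, z in cm, then the turn about the tool's x in rad, then the finger opening in cm, from 0 to 8.54. In form: [dx, dy, dz, yaw, jaw, dx, dy, dz, yaw, jaw, ...]. A call has 1 to 10 rows; each row shifts and turns the commanded pose from where the row before left it, along the tool's axes as they then stand; what a row does not reach is not made up. A row lasts 1/8 s, in which the tool goes at most 62.5 mm and 10.7 degrees, less where a joint would pass 70% of its speed; a pose out of reach is approached as far as the arm can. A call with a gripper value outside its range is refused whole. The fingers move at their own pace and stop on an object; the grip force is fixed at half the most. Time passes only in rows, so rows that do not move let the fingers close. It gives the time, the measured TCP pose, the force and the opening at its end, in the units of the state.
- arm.get_obs(): the state, without advancing time (a new reading comes with each control period).
- arm.snapshot(name): name is "side" or "top" or "wrist"; returns a dict with "color" (420x560x3 uint8, red, green, blue), "fx", "fy", "cx", "cy" (pixels), "k1" (the pictures are not rectified: a ray, as slopes to the right and down, at radius r is drawn at 1 + k1 r^2 times it, then the intrinsics apply), "extrinsics" (4x4, takes a point from world to camera coordinates); the wrist camera has in their place "tool_from_camera" (4x4, takes a point from camera to tool coordinates, whose origin is the TCP and whose axes are the tool frame's). Camera axes: x right, y up, looking along -z (the intrinsics and any distortion apply to the point x, -y, -z); pixel columns grow to the right and rows downward; lengths in m; the calibration is good to about 2 mm. A picture is of the moment at which its call begins: read the wrist's pose just before it. There is no depth.
- arm.finish_job(): hands the job in, once; it reports no verdict.
Trained networks look in a picture, given as the dict that the camera call returned (one of the last four; its "shot" number tells which), for a name from the list of things; names that differ only in an ending like _2 or _b are one class to them, and where a whole thing is asked for, a point or a joint stands for the part that bears it (a point fixed in the world has none). Each returns a list of dicts, best first, with "score" (0 to 1); they miss things now and then, are a little off and sometimes report something else, mostly with a low value. They report only what shows in the picture. A call takes as long as a camera call. They do not tell look-alikes from the thing itself.
- arm.find_in(picture, name): "xyz" ([x, y, z] in m, in world coordinates, good to about 4 mm: the middle of the surface that is visible of it).
- arm.cut_out(picture, name): "pixels" (420x560 bool, what is visible of it).
The state is a dict: "time_s": time; "q": joint angles; "dq": joint speeds; "effort": joint torques, N m; "eef_pos": TCP position; "ee_rot": TCP orientation; "contact_force": force on the tool from outside, world axes, zero at the start; "torque": the same for the moment, N m; "gripper_width": opening from 0.0 (shut) to 1.0 (fully open).
Only numpy, scipy, OpenCV 4.12 (cv2) and the standard library are available. Lean on these libraries where they do the work, as an engineer would, in place of code of your own. Each camera call takes 0.05 s, during which the arm holds its last target. There are 200 camera calls.

## Working session

There is one attempt and no reset: what is moved stays moved. The work goes in short steps, Python scripts to look and compute and a shell command to move; the robot and the scene stay as the last step left them, time stands still between calls to the robot, and variables do not carry over. Pictures are saved under pics/ and viewed, about 12 in all and at most 16, crops included, and the job is handed in when it is done.

```bash
ls; mkdir -p pics
python3 - <<'E'
from plant import arm
import cv2
print(arm.get_obs(), arm.grip_point_offset)
for n in ["side","top"]:
    s=arm.snapshot(n); cv2.imwrite(f"pics/{n}0.png",s["color"][:,:,::-1])
    print(n,s["fx"],s["k1"],s["extrinsics"])
    for t in "long_tray short_tray rack cassette hub bracket canister tin pedal".split():
        print(n,t,[( [round(float(v),3) for v in d["xyz"]],round(d["score"],2)) for d in arm.find_in(s,t)])
E
```

```text
pics
{'time_s': 0.0, 'q': array([ 1.25227277,  0.70709401, -0.0275797 ,  1.48501451,  0.02196598,
        0.95094489, -0.07548808]), 'dq': array([ 0.00111508, -0.00115592,  0.00036844,  0.00050893, -0.00090616,
       -0.00084935, -0.00163032]), 'effort': array([ 9.55697724e-04, -8.83200073e+01,  1.23421479e+00, -2.36165231e+01,
        1.68270984e-02,  6.42266779e-03, -6.05414061e-05]), 'eef_pos': array([ 0.15705811, -0.55283634,  0.23082932]), 'ee_rot': array([ 0.42647972,  0.56453021, -0.42600648,  0.56386095]), 'contact_force': array([-0.67922263, -0.02503155, -0.60345116]), 'torque': array([0.00395597, 0.02518661, 0.00065458]), 'gripper_width': 0.9973908286205644} -0.0187
side 466.874478594247 -0.002464217942626963 [[-0.74750956 -0.66423464  0.00466941  0.4381757 ]
 [ 0.33314216 -0.368808    0.86775398 -0.27305786]
 [-0.57467014  0.65020997  0.49697207 -0.77039442]
 [ 0.          0.          0.          1.        ]]
side long_tray [([0.483, -0.107, 0.003], 0.56)]
side short_tray [([0.488, 0.126, 0.003], 0.83), ([0.625, -0.258, 0.015], 0.57)]
side rack [([0.649, 0.039, 0.048], 0.
[... 546 characters left out ...]
]
 [ 0.97627222 -0.02705833  0.21484971 -0.60478157]
 [-0.21455625  0.01335227  0.97662036 -0.98455986]
 [ 0.          0.          0.          1.        ]]
top long_tray [([0.509, -0.376, 0.03], 0.36)]
top short_tray [([0.483, 0.126, 0.006], 0.58)]
top rack [([0.661, -0.013, 0.048], 0.86)]
top cassette [([0.512, -0.375, 0.03], 0.66)]
top hub [([0.647, 0.241, 0.058], 0.72), ([0.647, -0.073, 0.104], 0.66)]
top bracket [([0.499, 0.365, 0.066], 0.86)]
top canister [([0.564, 0.228, 0.07], 0.84), ([0.617, 0.164, 0.08], 0.73), ([0.706, 0.154, 0.073], 0.63), ([0.651, 0.033, 0.12], 0.52), ([0.483, 0.124, 0.005], 0.31)]
top tin [([0.647, -0.073, 0.103], 0.59)]
top pedal [([0.63, -0.267, 0.023], 0.91)]
```

View pics/side0.png

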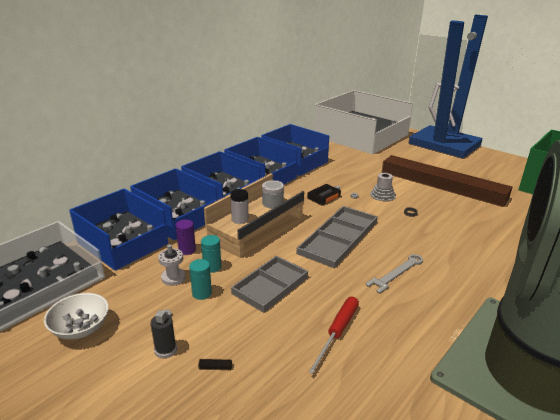

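View pics/top0.png

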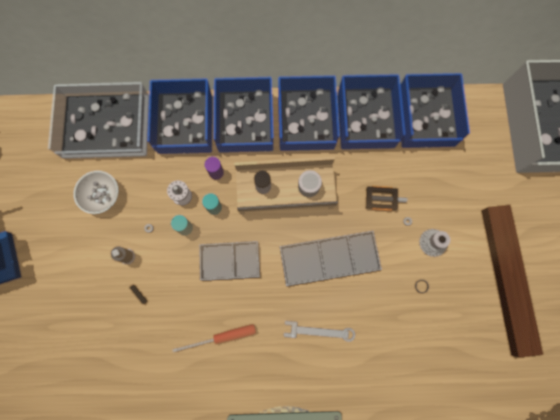

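The side view shows the cassette at (383,187), pedal at (324,193) and rack at (255,215). The canister has a black lid at (239,205) and the tin is at (273,194). The hub is at (172,265), the bracket at (163,333), and the purple and turquoise decoys are at (185,237), (210,255) and (200,280).

In the top view the long tray is at (330,259) with its large pocket on the left (+y). The short tray is at (230,261), also with its large pocket at +y. Canister candidates in the top view are (263,182) black lid, (214,168) purple, (211,203) turquoise and (181,225) turquoise. The one on the rack with the black lid fits.

Next I'll fit silhouettes to get the positions.

```bash
cat > h.py <<'E'
import numpy as np, cv2
from scipy.optimize import minimize
from scipy.spatial.transform import Rotation as R
from plant import arm
def ext(s,obs=None):
    if "extrinsics" in s: return np.array(s["extrinsics"])
    T=np.eye(4);T[:3,:3]=R.from_quat(obs["ee_rot"]).as_matrix();T[:3,3]=obs["eef_pos"]
    return np.linalg.inv(T@np.array(s["tool_from_camera"]))
def proj(s,E,P):
    p=np.c_[np.atleast_2d(P),np.ones(len(np.atleast_2d(P)))]@E.T
    a=p[:,:2]*[1,-1]/-p[:,2:3]; a=a*(1+s["k1"]*(a**2).sum(1,keepdims=True))
    return a*[s["fx"],s["fy"]]+[s["cx"],s["cy"]]
def unproj(s,E,uv,z):
    d=(np.atleast_2d(uv)-[s["cx"],s["cy"]])/[s["fx"],s["fy"]]; a=d.copy()
    for _ in range(5): a=d/(1+s["k1"]*(a**2).sum(1,keepdims=True))
    r=np.c_[a[:,0],-a[:,1],-np.ones(len(a))]@E[:3,:3]; c=-E[:3,:3].T@E[:3,3]
    return c+r*((z-c[2])/r[:,2])[:,None]
# round profiles: (radius,height); base z
RND=dict(cassette=([(36,0),(36,6),(25,28),(20,30),(20,62)],0),hub=([(25,0),(25,60),(12,67),(5,84)],0),
 bracket=([(20,0),(20,8),(18,68),(8,85)],0),canister=([(20,0),(20,72)],.05),tin=([(27,0),(27,52)],.05))
BOX=dict(long_tray=(98,236,18),short_tray=(88,144,18))
t=np.linspace(0,2*np.pi,40)
def pts(n,p):
    if n in RND:
        pr,z=RND[n]; return np.vstack([np.c_[p[0]+r/1e3*np.cos(t),p[1]+r/1e3*np.sin(t),0*t+z+h/1e3] for r,h in pr])
    a,b,h=np.array(BOX[n])/1e3; c,q=np.cos(p[2]),np.sin(p[2])
    return np.array([[p[0]+c*x-q*y,p[1]+q*x+c*y,z] for x in(-a/2,a/2) for y in(-b/2,b/2) for z in(0,h)])
def fit(s,E,m,n,p0):
    S=4
    M=cv2.resize(m.astype(np.uint8),None,fx=S,fy=S,interpolation=cv2.INTER_NEAREST)
    def cost(p):
        I=np.zeros_like(M); hull=cv2.convexHull(((proj(s,E,pts(n,p))+.5)*S).astype(np.float32)).astype(np.int32)
        cv2.fillConvexPoly(I,hull,1); return 1-(I&M).sum()/max(1,(I|M).sum())
    st=np.array([.01,.01,.1][:len(p0)]); p0=np.array(p0,float)
    for _ in range(2):
        sim=np.vstack([p0]+[p0+st*e for e in np.eye(len(p0))]); r=minimize(cost,p0,method="Nelder-Mead",options=dict(initial_simplex=sim,xatol=2e-4,fatol=1e-4)); p0=r.x; st=st/2
    return r.x.round(4),round(1-r.fun,3)
def tool(obs,P):
    return R.from_quat(obs["ee_rot"]).inv().apply(np.array(P)-obs["eef_pos"])*100
E
python3 - <<'E'
from h import *
G=dict(cassette=(.51,-.37),hub=(.645,.243),bracket=(.498,.37),canister=(.65,.035),tin=(.645,-.07),long_tray=(.485,-.107,.1),short_tray=(.487,.126,0))
for cam in ["top","side"]:
    s=arm.snapshot(cam);E=ext(s)
    for n,g in G.items():
        best=None
        for d in arm.cut_out(s,n):
            if d["score"]<.2: continue
            r=fit(s,E,d["pixels"],n,g)
            if best is None or r[1]>best[1]: best=r+(round(d["score"],2),)
        print(cam,n,best)
o=arm.get_obs();print(R.from_quat(o["ee_rot"]).as_matrix().round(3))
E
```

```text
top cassette (array([ 0.5164, -0.3851]), np.float64(0.904), 0.95)
top hub (array([0.6539, 0.2424]), np.float64(0.942), 0.66)
top bracket (array([0.5036, 0.3759]), np.float64(0.891), 0.86)
top canister (array([0.6613, 0.0353]), np.float64(0.921), 0.58)
top tin (array([ 0.6552, -0.0748]), np.float64(0.917), 0.72)
top long_tray (array([ 0.4853, -0.1236,  0.1326]), np.float64(0.976), 0.95)
top short_tray (array([0.4855, 0.1227, 0.0349]), np.float64(0.971), 0.57)
side cassette (array([ 0.5193, -0.392 ]), np.float64(0.866), 0.81)
side hub (array([0.6555, 0.2411]), np.float64(0.877), 0.66)
side bracket (array([0.5044, 0.3763]), np.float64(0.897), 0.84)
side canister (array([0.6624, 0.0336]), np.float64(0.951), 0.67)
side tin (array([ 0.6582, -0.0797]), np.float64(0.897), 0.92)
side long_tray (array([ 0.4863, -0.1256,  0.1405]), np.float64(0.975), 0.95)
side short_tray (array([0.4864, 0.1207, 0.0256]), np.float64(0.968), 0.84)
[[ 0.     0.962  0.273]
 [ 0.     0.273 -0.962]
 [-1.     0.    -0.   ]]
```

```bash
python3 -m creep '[0,0,0,-0.185,8.5, 0,0,0,-0.185,8.5, 0,0,0,-0.185,8.5, 0,0,0,-0.185,8.5, 0,0,0,-0.185,8.5, 0,0,0,-0.185,8.5, 0,0,0,-0.184,8.5]'
python3 -m creep '[0,2,4.5,0,8.5, 0,2,4.5,0,8.5, 0,2,4.5,0,8.5, 0,2,4.5,0,8.5, 0,2,4.5,0,8.5, 0,2,4.5,0,8.5, 0,2,4.5,0,8.5, 0,2.5,4.5,0,8.5, 0,0,0,0,8.5]'
cat > look.py <<'E'
import sys
from h import *
n,x,y,pic=sys.argv[1],float(sys.argv[2]),float(sys.argv[3]),sys.argv[4]
o=arm.get_obs(); s=arm.snapshot("wrist"); E=ext(s,o)
cv2.imwrite(f"pics/{pic}.png",s["color"][:,:,::-1])
print(o["time_s"],"eef",o["eef_pos"].round(4),"z dir",R.from_quat(o["ee_rot"]).as_matrix()[:,2].round(3),"F",o["contact_force"].round(1))
g=(x,y)+((float(sys.argv[5]),) if n in BOX else ())
for d in arm.cut_out(s,n):
    p,iou=fit(s,E,d["pixels"],n,g); print(n,d["score"],p,iou,"mask px",np.argwhere(d["pixels"]).mean(0).round())
    print("  tool dy dz cm",tool(o,[p[0],p[1],0])[1:].round(2))
E
python3 look.py cassette .518 -.388 w1
```

```text
time_s: 2.68
eef_pos: [0.1571, -0.5531, 0.2313]
ee_rot: [-0.002, 0.707, 0.002, 0.707]
contact_force: [0.4, -0.6, 0.1]
gripper_width: 0.992
time_s: 3.8
eef_pos: [0.5202, -0.3848, 0.2307]
ee_rot: [-0.001, 0.707, 0.002, 0.707]
contact_force: [-0.3, -0.4, 0.2]
gripper_width: 0.995
3.8 eef [ 0.5202 -0.3848  0.2307] z dir [1.    0.005 0.001] F [-0.3 -0.4  0.2]
cassette 0.6 [ 0.5158 -0.3857] 0.931 mask px [176. 274.]
  tool dy dz cm [-0.13 -0.46]
```

```bash
python3 -m creep '[4,-0.1,-0.4,0,8.5, 4,0,0,0,8.5, 4,0,0,0,8.5, 4,0,0,0,8.5, 2.5,0,0,0,8.5, 1.4,0,0,0,8.5, 0,0,0,0,8.5]'
python3 -m creep '[0,0,0,0,3, 0,0,0,0,3, 0,0,0,0,3, 0,0,0,0,3, 0,0,0,0,3]'
python3 -m creep '[-1.5,0,0,0,3, -3,0,0,0,3, -3,0,0,0,3, -2,0,0,0,3, 0,0,0,0,3]'
python3 look.py cassette .515 -.385 w2
```

```text
time_s: 4.78
eef_pos: [0.5125, -0.3896, 0.0322]
ee_rot: [0.0, 0.707, -0.0, 0.707]
contact_force: [-0.1, 1.0, -0.5]
gripper_width: 0.994
time_s: 5.4
eef_pos: [0.5136, -0.3893, 0.0334]
ee_rot: [-0.0, 0.707, -0.0, 0.708]
contact_force: [-1.3, 0.6, 11.4]
gripper_width: 0.454
time_s: 6.02
eef_pos: [0.5136, -0.3894, 0.129]
ee_rot: [-0.0, 0.706, -0.0, 0.708]
contact_force: [0.4, 0.3, -5.4]
gripper_width: 0.447
6.025 eef [ 0.5136 -0.3894  0.129 ] z dir [ 1.    -0.     0.002] F [ 0.4  0.3 -5.4]
cassette 0.69 [ 0.519  -0.4162] 0.413 mask px [250. 277.]
  tool dy dz cm [-2.66  0.52]
```

View pics/w2.png

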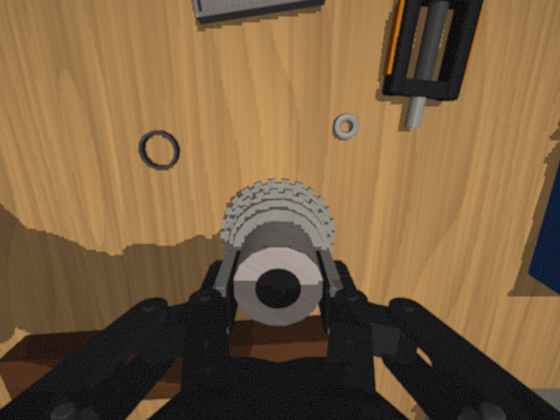

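The cassette is held by its sleeve at (278,285), upright, with the tray edge at (260,10). I'll carry it to the large pocket.

```bash
python3 -m creep '[0,2,-0.3,0,3, 0,4.2,-0.5,0,3, 0,4.2,-0.5,0,3, 0,4.2,-0.5,0,3, 0,4.2,-0.5,0,3, 0,4.2,-0.5,0,3, 0,4.2,-0.5,0,3, 0,4.2,-0.4,0,3, 0,1.5,0,0,3, 0,0,0,0,3]'
python3 -m creep '[2,0,0,0,3, 2,0,0,0,3, 2,0,0,0,3, 0,0,0,0,3]'
python3 - <<'E'
from h import *
s=arm.snapshot("side");cv2.imwrite("pics/s1.png",cv2.resize(s["color"][190:290,270:410,::-1],None,fx=5,fy=5,interpolation=2))
E
```

```text
time_s: 7.38
eef_pos: [0.4761, -0.0595, 0.1269]
ee_rot: [-0.0, 0.707, 0.001, 0.707]
contact_force: [0.7, -0.3, -4.9]
gripper_width: 0.448
time_s: 7.88
eef_pos: [0.4755, -0.0612, 0.0663]
ee_rot: [0.0, 0.708, -0.001, 0.706]
contact_force: [0.5, 0.3, -2.7]
gripper_width: 0.45
```

View pics/s1.png

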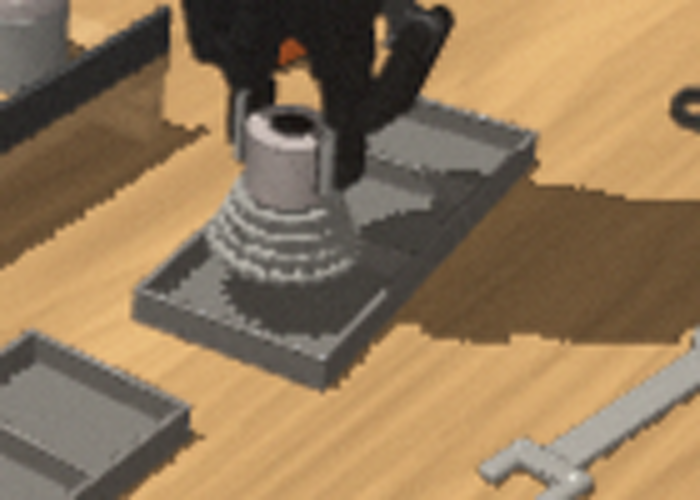

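The cassette hangs over the large pocket, centred, so I'll lower and release it, then go to the hub.

```bash
python3 -m creep '[1.2,0,0,0,3, 1.1,0,0,0,3, 0.5,0,0,0,3, 0,0,0,0,3]'
python3 -m creep '[0,0,0,0,7, 0,0,0,0,7, 0,0,0,0,7, -4,0,0,0,7, -5,0,0,0,7, -5,0,0,0,7, -3,0,0,0,7]'
python3 -m creep '[0,3,1.8,0,7, 0,4,2.4,0,7, 0,4,2.4,0,7, 0,4,2.4,0,7, 0,4,2.4,0,7, 0,4,2.4,0,7, 0,4,2.4,0,7, 0,3.3,1.7,0,7, 0,0,0,0,7]'
python3 look.py hub .6545 .242 w3
python3 - <<'E'
from h import *
s=arm.snapshot("top")
for d in arm.cut_out(s,"cassette"): print(d["score"],fit(s,ext(s),d["pixels"],"cassette",(.477,-.056)))
E
```

```text
time_s: 8.43
eef_pos: [0.476, -0.06, 0.039]
ee_rot: [-0.0, 0.707, 0.0, 0.707]
contact_force: [0.3, 0.4, -3.7]
gripper_width: 0.45
time_s: 9.3
eef_pos: [0.4764, -0.0602, 0.2117]
ee_rot: [0.0, 0.706, -0.0, 0.708]
contact_force: [0.2, -0.1, 0.6]
gripper_width: 0.82
time_s: 10.42
eef_pos: [0.6548, 0.2455, 0.2083]
ee_rot: [-0.001, 0.708, 0.001, 0.707]
contact_force: [-0.5, -0.8, -0.6]
gripper_width: 0.823
10.425 eef [0.6548 0.2455 0.2083] z dir [ 1.     0.003 -0.001] F [-0.5 -0.8 -0.6]
hub 0.89 [0.6533 0.243 ] 0.972 mask px [190. 276.]
  tool dy dz cm [-0.27 -0.12]
hub 0.51 [0.6545 0.242 ] 0.0 mask px [397. 140.]
  tool dy dz cm [-0.37 -0.  ]
0.73 (array([ 0.4771, -0.0564]), np.float64(0.913))
```

View pics/w3.png

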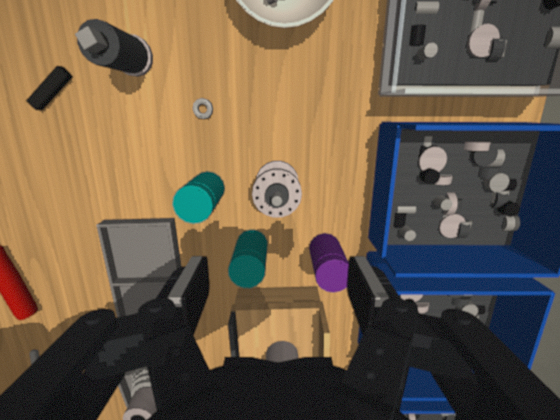

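The hub is at (276,190). The turquoise canister at (198,197) is beside it, and the jaws at 7 cm clear it. The purple one is at (330,263).

```bash
python3 -m creep '[4,-0.25,-0.1,0,7, 4,0,0,0,7, 4,0,0,0,7, 3,0,0,0,7, 1.8,0,0,0,7, 1,0,0,0,7, 0,0,0,0,7]'
python3 -m creep '[0,0,0,0,3.5, 0,0,0,0,3.5, 0,0,0,0,3.5, 0,0,0,0,3.5]'
python3 -m creep '[-2,0,0,0,3.5, -4,0,0,0,3.5, -4,0,0,0,3.5, -3,0,0,0,3.5, 0,0,0,0,3.5]'
```

```text
time_s: 11.5
eef_pos: [0.6542, 0.2403, 0.0316]
ee_rot: [0.0, 0.707, -0.0, 0.707]
contact_force: [-0.2, 0.4, 0.1]
gripper_width: 0.819
time_s: 12.0
eef_pos: [0.6547, 0.2406, 0.0328]
ee_rot: [0.0, 0.707, 0.0, 0.708]
contact_force: [-2.2, -0.3, 7.6]
gripper_width: 0.565
time_s: 12.62
eef_pos: [0.6551, 0.2408, 0.1651]
ee_rot: [0.001, 0.706, 0.001, 0.709]
contact_force: [-0.0, -1.2, -3.2]
gripper_width: 0.56
```

```bash
python3 -m creep '[0,-3,-1.7,0,3.5, 0,-4.2,-1.7,0,3.5, 0,-4.2,-1.7,0,3.5, 0,-4.2,-1.7,0,3.5, 0,-4.2,-1.7,0,3.5, 0,-4.2,-1.7,0,3.5, 0,-4.2,-1.7,0,3.5, 0,-4.2,-1.7,0,3.5, 0,-4.2,-1.7,0,3.5, 0,-1.6,-1.4,0,3.5]'
python3 -m creep '[0,0,0,0,3.5, 3,0,0,0,3.5, 3,0,0,0,3.5, 3,0,0,0,3.5, 0,0,0,0,3.5]'
python3 - <<'E'
from h import *
s=arm.snapshot("side");cv2.imwrite("pics/s2.png",cv2.resize(s["color"][180:290,270:410,::-1],None,fx=5,fy=5,interpolation=2))
E
```

```text
time_s: 13.88
eef_pos: [0.4859, -0.1441, 0.1613]
ee_rot: [0.001, 0.707, -0.001, 0.707]
contact_force: [0.9, 0.4, -1.9]
gripper_width: 0.563
time_s: 14.5
eef_pos: [0.4867, -0.1405, 0.0702]
ee_rot: [-0.0, 0.708, 0.001, 0.706]
contact_force: [-0.0, 0.5, -2.1]
gripper_width: 0.562
```

View pics/s2.png

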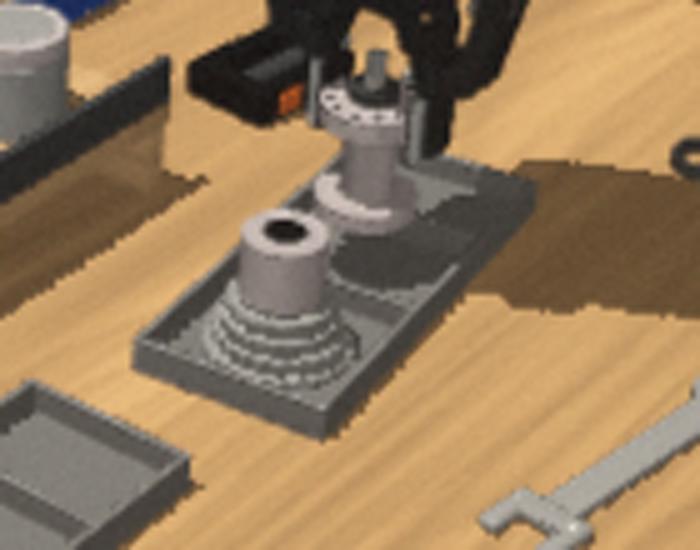

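The cassette sits flat in the large pocket at (280,330) and the hub hangs over the middle one at (370,190). I'll lower and release it, then go to the black-lid canister.

```bash
python3 -m creep '[1.4,0,0,0,3.5, 1.3,0,0,0,3.5, 0.5,0,0,0,3.5, 0,0,0,0,3.5]'
python3 -m creep '[0,0,0,0,6.5, 0,0,0,0,6.5, 0,0,0,0,6.5, -4,0,0,0,6.5, -5,0,0,0,6.5, -5,0,0,0,6.5, -5,0,0,0,6, -2,0,0,0,6]'
python3 -m creep '[0,3,3,0,6, 0,4,4,0,6, 0,4,4,0,6, 0,3.5,3.5,0,6, 0,3,3,0,6, 0,0,0,0,6]'
python3 look.py canister .662 .0345 w4
python3 - <<'E'
from h import *
o=arm.get_obs();s=arm.snapshot("wrist");E=ext(s,o)
for d in arm.cut_out(s,"tin"): print("tin",d["score"],fit(s,E,d["pixels"],"tin",(.656,-.077)))
s=arm.snapshot("top")
for d in arm.cut_out(s,"hub"): print(d["score"],fit(s,ext(s),d["pixels"],"hub",(.488,-.139)))
E
```

```text
time_s: 15.05
eef_pos: [0.487, -0.1415, 0.0391]
ee_rot: [0.0, 0.707, 0.0, 0.707]
contact_force: [-0.2, -0.5, -2.4]
gripper_width: 0.559
time_s: 16.05
eef_pos: [0.4876, -0.1417, 0.252]
ee_rot: [-0.0, 0.706, -0.0, 0.708]
contact_force: [-1.1, 0.5, -0.1]
gripper_width: 0.699
time_s: 16.8
eef_pos: [0.6628, 0.0363, 0.2483]
ee_rot: [-0.001, 0.707, 0.002, 0.707]
contact_force: [-0.2, 0.1, -0.7]
gripper_width: 0.703
16.8 eef [0.6628 0.0363 0.2483] z dir [ 1.     0.003 -0.001] F [-0.2  0.1 -0.7]
canister 0.89 [0.662  0.0345] 0.0 mask px [ 66. 328.]
  tool dy dz cm [-0.22 -0.05]
canister 0.83 [0.662  0.0345] 0.0 mask px [  6. 196.]
  tool dy dz cm [-0.22 -0.05]
canister 0.81 [0.662  0.0345] 0.0 mask px [ 60. 238.]
  tool dy dz cm [-0.22 -0.05]
canister 0.57 [0.6602 0.0363] 0.94 mask px [192. 275.]
  tool dy dz cm [-0.04 -0.23]
```

View pics/w4.png

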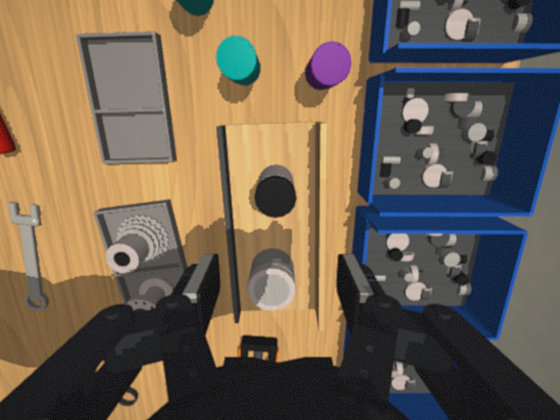

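The black-lidded canister is on the rack at (275,192), between the rail and the board. The tin is at (271,280), and the turquoise (237,60) and purple (328,65) ones aren't on the rack. I'll grip high, with the finger tips above rail level.

```bash
python3 -m creep '[4,0,-0.15,0,6, 4,0,0,0,6, 4,0,0,0,6, 2.5,0,0,0,6, 1.4,0,0,0,6, 0,0,0,0,6]'
python3 -m creep '[0,0,0,0,3, 0,0,0,0,3, 0,0,0,0,3, 0,0,0,0,3]'
python3 -m creep '[-2,0,0,0,3, -4,0,0,0,3, -4,0,0,0,3, -2,0,0,0,3, 0,0,0,0,3]'
python3 - <<'E'
from h import *
s=arm.snapshot("side");cv2.imwrite("pics/s3.png",cv2.resize(s["color"][120:280,180:400,::-1],None,fx=3.5,fy=3.5,interpolation=2))
E
```

```text
time_s: 17.85
eef_pos: [0.6605, 0.0331, 0.0902]
ee_rot: [0.0, 0.707, -0.0, 0.707]
contact_force: [-0.9, 0.0, 0.5]
gripper_width: 0.702
time_s: 18.35
eef_pos: [0.6611, 0.0334, 0.0917]
ee_rot: [0.0, 0.707, 0.0, 0.708]
contact_force: [-1.5, -0.2, 5.7]
gripper_width: 0.452
time_s: 18.98
eef_pos: [0.6612, 0.0334, 0.2122]
ee_rot: [0.0, 0.706, 0.0, 0.708]
contact_force: [-0.3, -0.4, -1.2]
gripper_width: 0.452
```

View pics/s3.png

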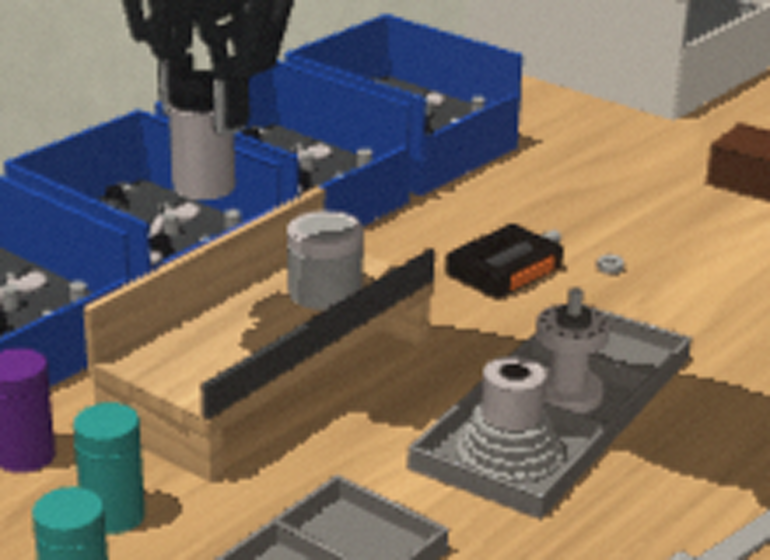

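The canister is lifted at (200,150). The cassette and hub stand in their pockets. I'll carry the canister to the small pocket.

```bash
python3 -m creep '[0,-3,-2,0,3, 0,-4,-2.7,0,3, 0,-4,-2.7,0,3, 0,-4,-2.7,0,3, 0,-4,-2.7,0,3, 0,-3.4,-2.3,0,3, 0,-2,-1.3,0,3, 0,0,0,0,3]'
python3 -m creep '[3,0,0,0,3, 4,0,0,0,3, 4,0,0,0,3, 2,0,0,0,3, 0,0,0,0,3]'
python3 - <<'E'
from h import *
s=arm.snapshot("side");cv2.imwrite("pics/s4.png",cv2.resize(s["color"][180:290,270:410,::-1],None,fx=5,fy=5,interpolation=2))
E
```

```text
time_s: 20.02
eef_pos: [0.4954, -0.2121, 0.2096]
ee_rot: [0.001, 0.708, -0.001, 0.707]
contact_force: [0.5, 0.7, -2.1]
gripper_width: 0.453
time_s: 20.65
eef_pos: [0.4962, -0.2095, 0.0789]
ee_rot: [0.0, 0.708, 0.001, 0.706]
contact_force: [-0.3, -0.2, -0.4]
gripper_width: 0.454
```

View pics/s4.png

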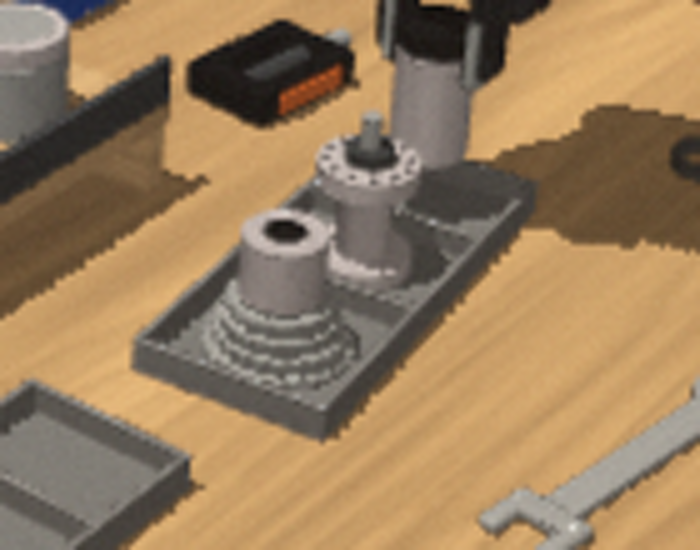

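The canister is lined up over the small pocket at (430,110), upright.

```bash
python3 -m creep '[1.4,0,0,0,3, 1.3,0,0,0,3, 0.5,0,0,0,3, 0,0,0,0,3]'
python3 -m creep '[0,0,0,0,6, 0,0,0,0,6, 0,0,0,0,6, -4,0,0,0,6, -5,0,0,0,6, -5,0,0,0,6, -5,0,0,0,6, -2,0,0,0,6]'
python3 -m creep '[0,1.5,2,0,8.5, 0,3.5,4,0,8.5, 0,3.5,4,0,8.5, 0,3,4,0,8.5, 0,1.8,2,0,8.5, 0,0,0,0.18,8.5, 0,0,0,0.18,8.5, 0,0,0,0.18,8.5, 0,0,0,0.18,8.5, 0,0,0,0.18,8.5]'
python3 -m creep '[0,0,0,0.18,8.5, 0,0,0,0.18,8.5, 0,0,0,0.18,8.5, 0,0,0,0.13,8.5, 0,0,0,0,8.5]'
python3 look.py tin .656 -.076 w5
python3 - <<'E'
from h import *
s=arm.snapshot("side")
for n,g in dict(cassette=(.477,-.056),hub=(.488,-.139),canister=(.497,-.208)).items():
  b=RND[n]; RND[n]=(b[0],.004)
  for d in arm.cut_out(s,n):
    r=fit(s,ext(s),d["pixels"],n,g)
    if r[1]>.5: print(n,d["score"],r)
E
```

```text
time_s: 21.2
eef_pos: [0.4965, -0.2105, 0.048]
ee_rot: [0.0, 0.707, 0.0, 0.707]
contact_force: [0.7, -0.5, -1.7]
gripper_width: 0.449
time_s: 22.2
eef_pos: [0.4971, -0.2107, 0.2611]
ee_rot: [-0.0, 0.706, -0.0, 0.708]
contact_force: [-0.5, 0.6, -0.2]
gripper_width: 0.703
time_s: 23.45
eef_pos: [0.6566, -0.0776, 0.2583]
ee_rot: [0.309, 0.636, -0.309, 0.636]
contact_force: [-0.3, -0.0, -0.1]
gripper_width: 0.994
time_s: 24.08
eef_pos: [0.6566, -0.0775, 0.2583]
ee_rot: [0.5, 0.5, -0.5, 0.5]
contact_force: [0.6, -0.4, -0.3]
gripper_width: 1.0
24.075 eef [ 0.6566 -0.0775  0.2583] z dir [ 0.002 -1.     0.   ] F [ 0.6 -0.4 -0.3]
tin 0.74 [ 0.6553 -0.0746] 0.949 mask px [187. 275.]
  tool dy dz cm [-0.12 -0.29]
cassette 0.95 (array([ 0.4798, -0.063 ]), np.float64(0.822))
hub 0.86 (array([ 0.4899, -0.1453]), np.float64(0.702))
```

View pics/w5.png

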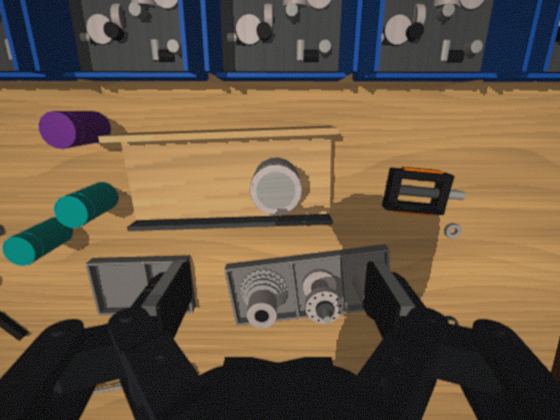

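The tin, silver with no black, is on the rack deck at (275,188). The jaws are now along y.

```bash
python3 -m creep '[4,-0.1,-0.2,0,8.5, 4,0,0,0,8.5, 4,0,0,0,8.5, 3.5,0,0,0,8.5, 2.5,0,0,0,8.5, 1.2,0,0,0,8.5, 0,0,0,0,8.5]'
python3 -m creep '[0,0,0,0,4, 0,0,0,0,4, 0,0,0,0,4, 0,0,0,0,4]'
python3 -m creep '[-2,0,0,0,4, -4,0,0,0,4, -4,0,0,0,4, -3,0,0,0,4, 0,0,0,0,4]'
python3 - <<'E'
from h import *
s=arm.snapshot("side");a=s["color"][120:280,180:400,::-1];cv2.imwrite("pics/s5.png",cv2.resize(a,None,fx=3.5,fy=3.5,interpolation=2))
E
```

```text
time_s: 25.25
eef_pos: [0.6556, -0.0756, 0.0662]
ee_rot: [0.5, 0.5, -0.5, 0.5]
contact_force: [-0.4, -0.1, 0.0]
gripper_width: 0.994
time_s: 25.75
eef_pos: [0.6561, -0.0756, 0.0675]
ee_rot: [0.5, 0.5, -0.499, 0.501]
contact_force: [-1.8, -0.1, 9.6]
gripper_width: 0.621
time_s: 26.38
eef_pos: [0.6565, -0.0757, 0.1997]
ee_rot: [0.501, 0.499, -0.499, 0.501]
contact_force: [-0.2, -0.2, -2.5]
gripper_width: 0.615
```

View pics/s5.png

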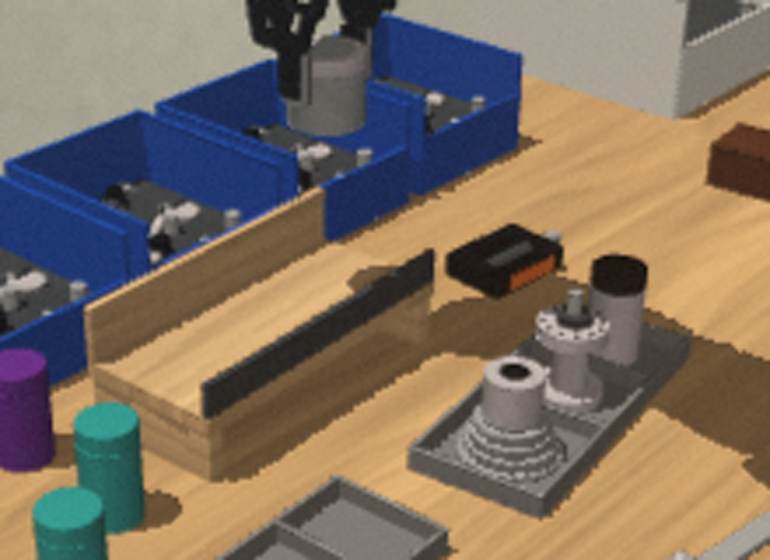

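The tin is lifted upright, and the wheel kit stands complete in the long tray, with the canister at (617,310).

```bash
python3 -m creep '[0,-2,-2.5,0,4, 0,-3,-4,0,4, 0,-3,-4,0,4, 0,-3,-4,0,4, 0,-3,-4,0,4, 0,-2.1,-2.7,0,4, 0,-1,-1.5,0,4, 0,0,0,0,4]'
python3 -m creep '[3,0,0,0,4, 4,0,0,0,4, 4,0,0,0,4, 2,0,0,0,4, 0,0,0,0,4]'
python3 - <<'E'
from h import *
s=arm.snapshot("side");cv2.imwrite("pics/s6.png",cv2.resize(s["color"][210:330,190:350,::-1],None,fx=4,fy=4,interpolation=2))
E
```

```text
time_s: 27.42
eef_pos: [0.4842, 0.1518, 0.1962]
ee_rot: [0.499, 0.501, -0.5, 0.5]
contact_force: [1.8, -1.6, -1.3]
gripper_width: 0.619
time_s: 28.05
eef_pos: [0.4845, 0.1499, 0.0652]
ee_rot: [-0.499, -0.5, 0.501, -0.5]
contact_force: [0.9, -0.6, -1.2]
gripper_width: 0.618
```

View pics/s6.png

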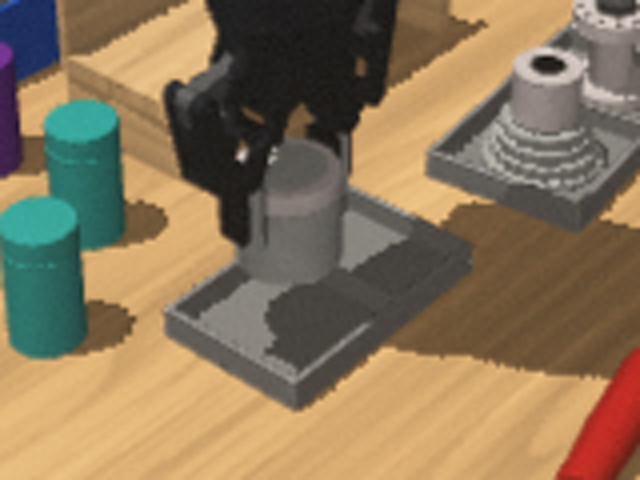

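The tin hangs over the larger pocket of the short tray at (295,230). I'll lower and release it, then go to the bracket.

```bash
python3 -m creep '[1.5,0,0,0,4, 1.5,0,0,0,4, 0.9,0,0,0,4, 0.4,0,0,0,4, 0,0,0,0,4]'
python3 -m creep '[0,0,0,0,6.8, 0,0,0,0,6.8, 0,0,0,0,6.8, -4,0,0,0,6.8, -5,0,0,0,6.8, -5,0,0,0,6.8, -5,0,0,0,6.8, -2,0,0,0,6.8]'
python3 -m creep '[0,0,0,-0.18,6.8, 0,0,0,-0.18,6.8, 0,0,0,-0.18,6.8, 0,0,0,-0.18,6.8, 0,0,0,-0.18,6.8, 0,0,0,-0.18,6.8, 0,0,0,-0.18,6.8, 0,0,0,-0.18,6.8, 0,0,0,-0.13,6.8, 0,0,0,0,6.8]'
python3 -m creep '[0,2.5,0.3,0,6.8, 0,4,0.4,0,6.8, 0,4.5,0.4,0,6.8, 0,4.5,0.4,0,6.8, 0,4,0.3,0,6.8, 0,3.1,0.1,0,6.8, 0,0,0,0,6.8]'
python3 look.py bracket .504 .376 w6
```

```text
time_s: 28.72
eef_pos: [0.4844, 0.1513, 0.0232]
ee_rot: [0.5, 0.5, -0.5, 0.5]
contact_force: [-0.7, 0.2, -1.6]
gripper_width: 0.614
time_s: 29.72
eef_pos: [0.4849, 0.1514, 0.236]
ee_rot: [0.501, 0.5, -0.499, 0.501]
contact_force: [-1.1, 0.6, 0.1]
gripper_width: 0.796
time_s: 30.98
eef_pos: [0.4845, 0.151, 0.2334]
ee_rot: [0.0, 0.707, -0.0, 0.707]
contact_force: [0.3, 0.6, 0.9]
gripper_width: 0.796
time_s: 31.85
eef_pos: [0.5024, 0.3795, 0.2328]
ee_rot: [0.0, 0.707, 0.0, 0.707]
contact_force: [0.2, -1.1, 0.1]
gripper_width: 0.794
31.85 eef [0.5024 0.3795 0.2328] z dir [ 1.    -0.    -0.001] F [ 0.2 -1.1  0.1]
bracket 0.83 [0.5024 0.3776] 0.959 mask px [183. 278.]
  tool dy dz cm [-0.21  0.02]
```

View pics/w6.png

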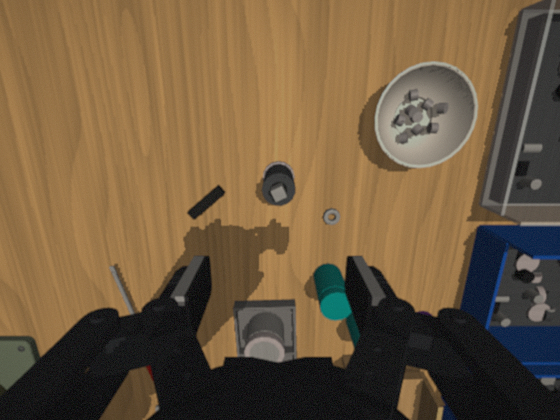

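The bracket is at (278,185) with its square spindle up, and the tin is in its pocket at (265,335). I'll grasp the bracket.

```bash
python3 -m creep '[4,0,0,0,6.8, 4,0,0,0,6.8, 4,0,0,0,6.8, 4,0,0,0,6.8, 3,0,0,0,6.8, 1.4,0,0,0,6.8, 0,0,0,0,6.8]'
python3 -m creep '[0,0,0,0,2.5, 0,0,0,0,2.5, 0,0,0,0,2.5, 0,0,0,0,2.5]'
python3 -m creep '[-2,0,0,0,2.5, -4,0,0,0,2.5, -4,0,0,0,2.5, -3,0,0,0,2.5, 0,0,0,0,2.5]'
```

```text
time_s: 32.83
eef_pos: [0.5036, 0.3768, 0.0294]
ee_rot: [0.0, 0.707, -0.001, 0.707]
contact_force: [-0.5, 0.1, 0.6]
gripper_width: 0.792
time_s: 33.33
eef_pos: [0.5039, 0.3776, 0.0306]
ee_rot: [0.0, 0.707, 0.0, 0.708]
contact_force: [-0.3, -1.9, 9.5]
gripper_width: 0.411
time_s: 33.95
eef_pos: [0.5042, 0.3779, 0.1628]
ee_rot: [0.001, 0.706, 0.001, 0.708]
contact_force: [-0.7, 0.1, -3.1]
gripper_width: 0.409
```

```bash
python3 -m creep '[0,-2.5,-0.2,0,2.5, 0,-4.2,-0.2,0,2.5, 0,-4.5,-0.3,0,2.5, 0,-4.5,-0.3,0,2.5, 0,-4.5,-0.3,0,2.5, 0,-4.2,-0.2,0,2.5, 0,-3.5,-0.1,0,2.5, 0,-1.7,-0.1,0,2.5, 0,0,0,0,2.5]'
python3 -m creep '[3,0,0,0,2.5, 4,0,0,0,2.5, 2.5,0,0,0,2.5, 0,0,0,0,2.5]'
python3 - <<'E'
from h import *
s=arm.snapshot("side");cv2.imwrite("pics/s7.png",cv2.resize(s["color"][210:330,190:350,::-1],None,fx=4,fy=4,interpolation=2))
E
```

```text
time_s: 35.08
eef_pos: [0.4864, 0.0808, 0.1594]
ee_rot: [0.0, 0.707, -0.0, 0.707]
contact_force: [0.5, 1.4, -2.4]
gripper_width: 0.406
time_s: 35.58
eef_pos: [0.4857, 0.0827, 0.0633]
ee_rot: [-0.001, 0.708, 0.001, 0.706]
contact_force: [-0.2, -0.3, -1.4]
gripper_width: 0.41
```

View pics/s7.png

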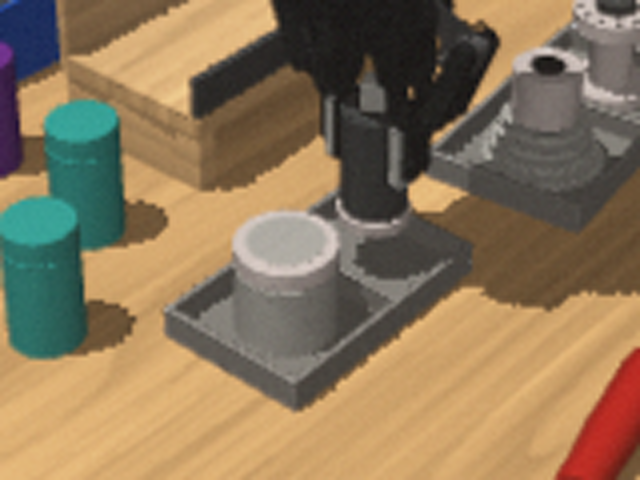

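The tin stands in its pocket at (288,285) and the bracket is over the small pocket at (372,190). I'll lower it to TCP 0.035, release, retreat and check.

```bash
python3 -m creep '[1.2,0,0,0,2.5, 1,0,0,0,2.5, 0.5,0,0,0,2.5, 0,0,0,0,2.5]'
python3 -m creep '[0,0,0,0,6, 0,0,0,0,6, 0,0,0,0,6, -4,0,0,0,6, -5,0,0,0,6, -5,0,0,0,6, -5,0,0,0,6, -5,0,0,0,6]'
python3 -m creep '[0,-5,0,0,6, 0,-5,0,0,6, 0,-5,0,0,6, 0,-5,0,0,6, 0,-5,0,0,6, 0,-5,0,0,6, 0,-5,0,0,6, 0,-4,0,0,6, 0,0,0,0,6]'
python3 - <<'E'
from h import *
s=arm.snapshot("top");t_=arm.snapshot("side")
a=cv2.resize(s["color"][140:300,180:450,::-1],(790,468),interpolation=2);cv2.imwrite("pics/t9.png",a)
b=cv2.resize(t_["color"][160:330,170:420,::-1],(800,544),interpolation=2);cv2.imwrite("pics/s9.png",b)
L=lambda y:(.486-.1356*y,-.1245+.9908*y); S=lambda y:(.486-.03*y,.1217+y)
for n,g in dict(cassette=L(.069),hub=L(-.015),canister=L(-.084),tin=S(.03),bracket=S(-.04)).items():
    RND[n]=(RND[n][0],.004)
    for q in (s,t_):
        rs=[fit(q,ext(q),d["pixels"],n,g) for d in arm.cut_out(q,n)]
        if rs: r=max(rs,key=lambda r:r[1]); print(n,"off pocket centre mm",((r[0]-g)*1e3).round(1),r[1])
print([(d["xyz"],d["score"]) for d in arm.find_in(s,"pedal")], arm.get_obs()["time_s"])
E
```

```text
time_s: 36.12
eef_pos: [0.4864, 0.0813, 0.0371]
ee_rot: [-0.0, 0.707, 0.0, 0.707]
contact_force: [0.1, 0.2, -2.1]
gripper_width: 0.407
time_s: 37.12
eef_pos: [0.4862, 0.0812, 0.2792]
ee_rot: [0.0, 0.707, 0.0, 0.707]
contact_force: [0.3, -0.1, -0.3]
gripper_width: 0.707
time_s: 38.25
eef_pos: [0.4855, -0.3115, 0.2767]
ee_rot: [0.001, 0.707, -0.002, 0.707]
contact_force: [0.9, 0.1, -0.3]
gripper_width: 0.703
cassette off pocket centre mm [-0.   0.2] 0.898
cassette off pocket centre mm [ 1.2 -4.1] 0.863
hub off pocket centre mm [-0.9  1.6] 0.866
hub off pocket centre mm [ 1.  -4.7] 0.756
canister off pocket centre mm [-0.9  0.3] 0.942
canister off pocket centre mm [-0.3 -7.6] 0.777
tin off pocket centre mm [-0.4 -1.1] 0.941
tin off pocket centre mm [ 0.5 -3.1] 0.961
bracket off pocket centre mm [-0.3 -1. ] 0.945
bracket off pocket centre mm [-0.2 -3.1] 0.888
[([0.6257, -0.2672, 0.0248], 0.65)] 38.9
```

View pics/t9.png

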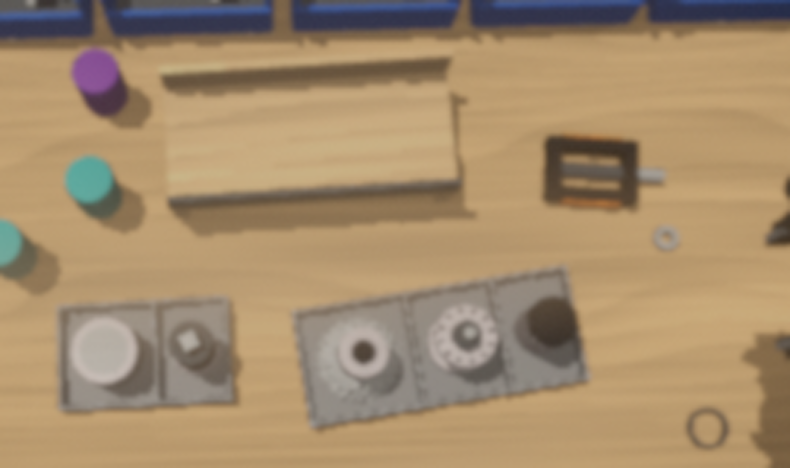

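View pics/s9.png

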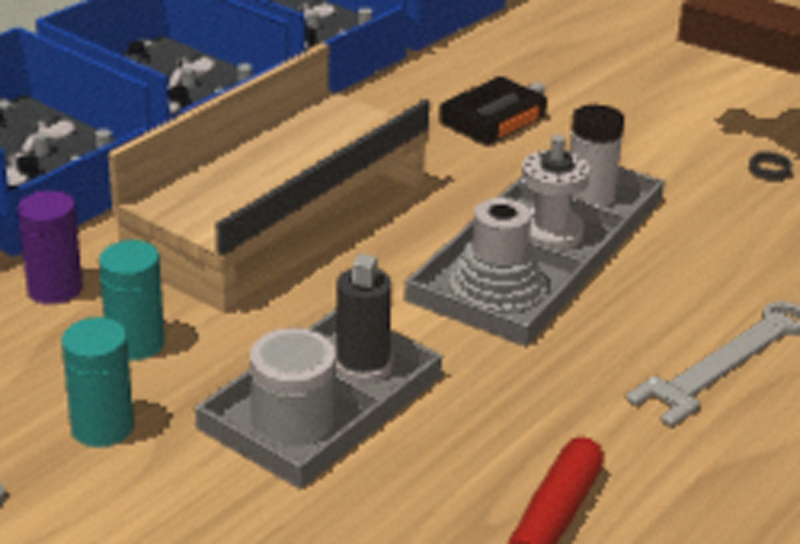

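All five parts stand upright in their pockets: cassette (360,350), hub (465,340), canister (550,322), tin (105,350) and bracket (190,345) in the top crop. The pedal at (592,172) is where it was, and the arm is clear of everything.

```bash
python3 -c "
from plant import arm
print(arm.finish_job())"
```

```text
the job is handed in; nothing more can be done
None
```

I made up both kits in the order asked and handed the job in at about 39 s. I placed the cassette, hub and canister in the long tray first, then the tin and bracket in the short tray.

- **Final pictures:** the top and side views show all five parts upright in their pockets. The pedal lies where it was, and the gripper is open and clear of everything.
- **Placement:** the top camera puts each part within 2 mm of its pocket centre.
- **Disagreement:** the side camera reads 3 to 8 mm off along y, worst for the canister. The hub partly hides the canister in that view, so I trusted the top camera, though 8 mm would still be inside the pocket's 10 mm clearance.
- **Forces:** the wrist readings at the end of each move never went above about 12 N.

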